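# Switch off a fused isolator and draw its fuse links

## Task

Make this fused isolator safe to work on: turn its lever handle from on to off and leave it off, and only then draw the three fuse links straight up out of their contacts and stand them upright on the floor of the metal tray. Set them down without dropping them, in one straight row along the tray's length, each fuse set square across the tray, about a finger's width (20 mm) apart and in the same left-to-right order as they had in the isolator, so that each can go back to its own pole. Do not disturb the bulb, pens, tools and other loose things lying about.

Things in the scene. Friction and masses are not known exactly. Their poses are not given: they have to be found in the camera images.
- isolator: Three-pole fused isolator on a plywood board fixed to the table. Board 220 (x) by 250 mm (y), 12 mm thick; origin at the centre of its underside; x points away from the robot, y to the left. At the left a grey drive module (y 42 to 108, x -65 to 65 mm, top 80 mm high) carries the handle; right of it the pole moulding (x -75 to 75 mm, top 36 mm high) holds three fuses side by side.
- poles (a point): Point on top of the pole moulding (isolator frame x 0, y -25, z 36 mm; isolator axes), under the middle fuse. Fuses at y = 15, -25, -65 mm of the isolator, x = 0, long way along x. Copper jaws (x +-31 to +-40 mm, 58 mm high) grip their end blades; beyond are terminals (x +-48 to +-72 mm, 51 mm high). 2 mm barriers 56 mm high stand between poles. Only the fuses are higher than 58 mm there.
- handle (a joint): Angle (rad) of the black lever handle about its vertical axis: 0 = on (lever points to the isolator's +x, away from the robot), 1.571 = off (lever points to its +y, left, away from the fuses). Off is a quarter turn anticlockwise from on, seen from above. An over-centre spring (up to 0.5 N m, about 10 N at the grip) snaps it to the nearer end stop from half way; it is damped.
- handle_axis (a point): Point fixed to the isolator, on the handle's turning axis, at the height of point handle_grip (isolator frame x 0, y 75, z 117 mm); has the isolator's axes.
- handle_grip (a point): Point in the lever, 58 mm from its axis, 117 mm above the table; turns with the handle, its x axis along the lever to the tip. The lever is an upright bar 16 mm thick, from 20 mm behind the axis to its tip 80 mm ahead, its top 124 mm and underside 94 mm above the table; below it a round hub of 27 mm radius (to 99 mm high) and the module's top at 80 mm.
- tray: Shallow aluminium tray, fixed, 230 mm (x, away from the robot) by 330 mm (y, its length, to the left). Origin at the centre of its underside; floor 3 mm thick, rim 25 mm high, walls 3 mm. The bulb lies near one end (left or right), the marker pen near the other; between them at least 160 mm of its length is clear.
- fuse1: The left fuse link: white ceramic block with metal end plates, 57 (x) by 30 (y) by 55 mm high, 0.15 to 0.23 kg; a blade 6 mm thick stands 11 mm out of each end, 8 to 24 mm above the underside. Origin: centre of the underside, 36 mm above the table at the start. 10 mm from its neighbours: no finger fits between; end plates are free from 24 mm up. Jaws hold it lightly (about 5 N).
- fuse2: The middle fuse link: white ceramic block with metal end plates, 57 (x) by 30 (y) by 55 mm high, 0.15 to 0.23 kg; a blade 6 mm thick stands 11 mm out of each end, 8 to 24 mm above the underside. Origin: centre of the underside, 36 mm above the table at the start. 10 mm from its neighbours: no finger fits between; end plates are free from 24 mm up. Jaws hold it lightly (about 5 N).
- fuse3: The right fuse link: white ceramic block with metal end plates, 57 (x) by 30 (y) by 55 mm high, 0.15 to 0.23 kg; a blade 6 mm thick stands 11 mm out of each end, 8 to 24 mm above the underside. Origin: centre of the underside, 36 mm above the table at the start. 10 mm from its neighbours: no finger fits between; end plates are free from 24 mm up. Jaws hold it lightly (about 5 N).
- bulb: White lamp bulb lying in the tray, 60 mm in diameter, about 110 mm long along its x, origin below the globe on the tray floor (the globe reaches 37 mm to +x, the screw cap 70 mm to -x); up to 63 mm high. Not to be moved.
- marker: White and black marker pen lying in the tray along its x, 140 mm long, 17 mm thick, origin under its middle. Not to be moved.
- tester: Grey pen-type voltage tester, 141 mm long, 17 mm thick, lying along its x on the isolator's board, in front of the pole moulding; origin under its middle. Not to be moved.
- lampholder: Black lampholder standing on the table beyond the task's area, 62 mm in diameter, 52 mm high; origin under its centre. Not to be moved.
- switch_frame: Steel mounting frame with a white switch, 100 by 42 by 30 mm, lying on the table at the far right; origin under its centre. Not to be moved.
- stripper: Wire stripper with blue handles lying at the far side of the table, about 165 mm long (x), 45 mm wide, 15 mm high; origin below its pivot. Not to be moved.
- spray_can: Spray can standing beyond the gap between isolator and tray, 52 mm in diameter, 160 mm high; origin under its centre. Not to be moved.
Not all that is in view belongs to the job. Leave any pink look-alike of the fuse3 alone. What is shaped like the fuse2 but yellow is not meant.

How it is judged (in metres and radians):
On the way:
1. the handle has been turned fully to off (value of joint handle above 1.45 rad), for 0.2 s.
At the end, for the whole second after the job is handed in: Handle off (over 1.45 rad). The fuses stand upright (0.12 rad) at rest on the tray floor, square across it (0.17 rad), in one row along its length: within 14 mm of the left one's line, neighbouring centres 38 to 75 mm apart (gaps 8 to 45), order left, middle, right from the tray's +y end (value of joint handle above 1.45 rad and z of fuse1 in the frame of tray between -0.002 and 0.008 m and x of fuse1 in the frame of tray between -0.09 and 0.09 m and y of fuse1 in the frame of tray between -0.155 and 0.155 m and angle between each of fuse1, fuse2, fuse3's own z axis and vertical below 0.12 rad and angle between the x axis of each of fuse1, fuse2, fuse3 and the x axis of tray, either way round below 0.17 rad and linear speed of each of fuse1, fuse2, fuse3 below 0.02 m/s and z of fuse2 in the frame of tray between -0.002 and 0.008 m and x of fuse2 in the frame of tray between -0.09 and 0.09 m and y of fuse2 in the frame of tray between -0.155 and 0.155 m and z of fuse3 in the frame of tray between -0.002 and 0.008 m and x of fuse3 in the frame of tray between -0.09 and 0.09 m and y of fuse3 in the frame of tray between -0.155 and 0.155 m and x of fuse2 in the frame of fuse1 between -0.014 and 0.014 m and x of fuse3 in the frame of fuse1 between -0.014 and 0.014 m and horizontal distance between fuse1 and fuse2 between 0.038 and 0.075 m and ((y of fuse1 in the frame of tray above -0.125 m and y of fuse2 in the frame of tray below -0.125 m) or (y of fuse1 in the frame of tray above -0.1 m and y of fuse2 in the frame of tray below -0.1 m) or (y of fuse1 in the frame of tray above -0.075 m and y of fuse2 in the frame of tray below -0.075 m) or (y of fuse1 in the frame of tray above -0.05 m and y of fuse2 in the frame of tray below -0.05 m) or (y of fuse1 in the frame of tray above -0.025 m and y of fuse2 in the frame of tray below -0.025 m) or (y of fuse1 in the frame of tray above 0 m and y of fuse2 in the frame of tray below 0 m) or (y of fuse1 in the frame of tray above 0.025 m and y of fuse2 in the frame of tray below 0.025 m) or (y of fuse1 in the frame of tray above 0.05 m and y of fuse2 in the frame of tray below 0.05 m) or (y of fuse1 in the frame of tray above 0.075 m and y of fuse2 in the frame of tray below 0.075 m) or (y of fuse1 in the frame of tray above 0.1 m and y of fuse2 in the frame of tray below 0.1 m) or (y of fuse1 in the frame of tray above 0.125 m and y of fuse2 in the frame of tray below 0.125 m)) and horizontal distance between fuse2 and fuse3 between 0.038 and 0.075 m and ((y of fuse2 in the frame of tray above -0.125 m and y of fuse3 in the frame of tray below -0.125 m) or (y of fuse2 in the frame of tray above -0.1 m and y of fuse3 in the frame of tray below -0.1 m) or (y of fuse2 in the frame of tray above -0.075 m and y of fuse3 in the frame of tray below -0.075 m) or (y of fuse2 in the frame of tray above -0.05 m and y of fuse3 in the frame of tray below -0.05 m) or (y of fuse2 in the frame of tray above -0.025 m and y of fuse3 in the frame of tray below -0.025 m) or (y of fuse2 in the frame of tray above 0 m and y of fuse3 in the frame of tray below 0 m) or (y of fuse2 in the frame of tray above 0.025 m and y of fuse3 in the frame of tray below 0.025 m) or (y of fuse2 in the frame of tray above 0.05 m and y of fuse3 in the frame of tray below 0.05 m) or (y of fuse2 in the frame of tray above 0.075 m and y of fuse3 in the frame of tray below 0.075 m) or (y of fuse2 in the frame of tray above 0.1 m and y of fuse3 in the frame of tray below 0.1 m) or (y of fuse2 in the frame of tray above 0.125 m and y of fuse3 in the frame of tray below 0.125 m))); the robot touches nothing.
It fails at once if a fuse is lifted by more than 8 mm while the handle is not off (more than 0.25 rad from its stop) (value of joint handle below 1.32 rad and z of any of fuse1, fuse2, fuse3 in the frame of isolator above 0.044 m).
It fails at once if a fuse falls free (over 0.5 m/s with no finger on it: a drop of over 13 mm) ((linear speed of fuse1 above 0.5 m/s and contact force between the fingers and fuse1 below 0.1 N) or (linear speed of fuse2 above 0.5 m/s and contact force between the fingers and fuse2 below 0.1 N) or (linear speed of fuse3 above 0.5 m/s and contact force between the fingers and fuse3 below 0.1 N)).
It fails at once if a bystander (bulb, marker, tester, lampholder, switch frame, stripper or spray can) is moved by more than 15 mm (distance of any of bulb, marker, tester, lampholder, switch_frame, stripper, spray_can from where it was at the start of the episode above 0.015 m).
It also fails if it takes over 72 s, if anything falls off the work surface, if the arm or the gripper's body presses on something with over 40 N, if the wrist force passes 120 N, or if a joint passes its speed limit or range.

## Robot

A 7-joint arm with a two-finger parallel gripper is mounted at the origin on the work surface. World frame = base frame: x ahead of the robot, y to its left, z up, the work surface at z = 0. Lengths are in mm, angles in rad, forces in N, time in s.
With the tool pointing down it reaches from about 400 to 875 mm from the base axis. Payload 4.4 kg.
Tool frame: the origin (TCP) lies between the finger pads; the fingertips stand 17 mm ahead of it and the grasp point (between the pads) lies 2 mm behind it; z points along the fingers, y is the line along which they close (so a half turn about z gives the same grasp; the last joint's range is limited). The gripper opens to 85 mm and grips with 20 to 120 N. Pads are 22 mm wide; open, the fingers measure 114 mm over their backs; the gripper's body (76 mm by 85 mm) begins 54 mm behind the grasp point. The pads swing forward as they close: fully open they stand 13 mm farther back than shut.
Start: joints at [1.139, 0.628, 0.038, 1.517, -0.027, 0.996, -0.02], TCP at [232.53, -606.999, 248.313] pointing down, gripper open.
Joint ranges: [-3.06, 3.06], [-0.37, 2.12], [-1.25, 1.32], [0.18, 2.47], [-1.1, 4.24], [0.23, 1.98], [-2.94, 2.94]. Speed limits (rad/s): [2.57, 2.57, 3.14, 3.14, 3.14, 3.14, 3.14].

## Interface

Orientations are given as [roll, pitch, yaw] about the fixed x, y, z axes, in that order (R = Rz(yaw) Ry(pitch) Rx(roll)).
In Python, from cell import sensors, get_image, ctrl gives the robot as it stands.
- The arm moves only by the tool send_rows, never from a script. Its argument "series" is a list of rows, each a list of 3 entries, a list of its own where there are three numbers: the finger opening in mm, from 0 to 85.4, then the shift along the world's x, y, z in units of 60 mm (1.0 is 60 mm), then the turn, a rotation vector about the world's x, y, z in units of 5 degrees (1.0 is 5 degrees). A call has 1 to 8 rows; each row shifts and turns the commanded pose from where the row before left it; what a row does not reach is not made up. A row lasts 1/8 s, in which the tool goes at most 62.5 mm and 10.7 degrees, less where a joint would pass 70% of its speed; a pose out of reach is approached as far as the arm can. A call is refused whole if a number of a shift passes 1 or a number of a turn 1, either way. A call with a gripper value outside its range is refused whole. The fingers move at their own pace and stop on an object; the grip force is fixed at half the most. Time passes only in rows, so rows that do not move let the fingers close. It gives the time, the measured TCP pose, the force, the opening and the grip force at its end, in the units of the state.
- sensors.read_state(): the state, without advancing time (a new reading comes with each control period).
- get_image(name): name is "side" or "top" or "wrist"; returns a dict with "img" (480x640x3 uint8, red, green, blue), "depth" (480x640 float32, mm along the optical axis (not along the pixel's ray), 0 where there is no reading), "vfov" (degrees; the focal length in pixels is half the picture's height over the tangent of half this angle, whatever the lens; pixels are square), "cx", "cy" (the principal point, pixels), "k1" (the pictures are not rectified: a ray, as slopes to the right and down, at radius r is drawn at 1 + k1 r^2 times it, then the intrinsics apply), "world_to_cam" (4x4, takes a point from world to camera coordinates). Camera axes: x right, y down, z forward; pixel columns grow to the right and rows downward; lengths in mm; the calibration is good to about 2 mm. A picture is of the moment at which its call begins.
- ctrl.finish_job(): hands the job in; it is judged then, once.
The state is a dict: "clock": time; "qpos": joint angles; "qd": joint speeds; "tau": joint torques, N m; "eef_pos": TCP position; "tool_rot": TCP orientation; "force": force on the tool from outside, world axes, zero at the start; "torque": the same for the moment, N m; "width": finger opening in mm; "gripper_force": force on a finger pad.
Only numpy, scipy, OpenCV 4.12 (cv2) and the standard library are available. Lean on these libraries where they do the work, as an engineer would, in place of code of your own. Each camera call takes 0.05 s, during which the arm holds its last target. There are 200 camera calls.

## Working session

There is one attempt and no reset: what is moved stays moved. The work goes in short steps, Python scripts to look and compute and a tool call to move; the robot and the scene stay as the last step left them, time stands still between calls to the robot, and variables do not carry over. Pictures are saved under pics/ and viewed, at most 10 in all, crops included, and the job is handed in when it is done.

Besides the shell and the picture viewer there is one more tool, called after ">>>" as name(argument=value, ...), one argument or row to a line, values as JSON. send_rows: Moves the arm, as the interface text tells. Its arguments: {"type":"object","properties":{"series":{"type":"array"}},"required":["series"]}

```bash
mkdir -p pics; cat > h.py <<'E'
import numpy as np, cv2
from cell import sensors, get_image, ctrl
def grab(n):
    d=get_image(n); return d
def f(d): return 240/np.tan(np.radians(d["vfov"])/2)
def cloud(d):
    F=f(d); v,u=np.mgrid[0:480,0:640].astype(float)
    K=np.array([[F,0,d["cx"]],[0,F,d["cy"]],[0,0,1]])
    xd=(u-d["cx"])/F; yd=(v-d["cy"])/F; x,y=xd.copy(),yd.copy()
    for _ in range(20):
        s=1+d["k1"]*(x*x+y*y); x,y=xd/s,yd/s
    z=d["depth"]; P=np.stack([x*z,y*z,z],-1)
    T=d["world_to_cam"]; W=(P-T[:3,3])@T[:3,:3]
    W[z<=0]=np.nan
    return W
def save(d,p): cv2.imwrite(p,cv2.cvtColor(d["img"],cv2.COLOR_RGB2BGR))
E
python3 - <<'E'
from h import *
import pickle
print(sensors.read_state())
for n in ("top","side"):
    d=grab(n); save(d,f"pics/{n}0.png"); pickle.dump(d,open(n+".pkl","wb"))
    print(n,d["vfov"],d["cx"],d["cy"],d["k1"],np.round(d["world_to_cam"],3).tolist(),(d["depth"]>0).mean())
E
```

```text
{'clock': 0.0, 'qpos': array([ 1.13920177,  0.62932805,  0.0384377 ,  1.51839536, -0.02700406,
        0.99632605, -0.01998767]), 'qd': array([ 2.03226596e-04,  7.16964906e-04, -9.25948699e-04,  5.27734045e-05,
       -7.64577958e-04, -8.27355170e-06, -4.51292988e-04]), 'tau': array([-5.59066175e-04, -5.63427043e+01,  1.22558691e+00, -1.93455309e+01,
        1.08634197e-02,  1.06079289e-02, -2.38655576e-05]), 'eef_pos': array([ 232.30924667, -606.40958837,  247.39196826]), 'tool_rot': array([-3.13965377e+00,  1.95365193e-05,  3.65807517e-01]), 'force': array([ 0.72998349, -0.33027318,  0.77096117]), 'torque': array([-0.00931689,  0.02068085,  0.01317386]), 'gripper_force': 0.0, 'width': 85.37778381147673}
top 43.19553974656521 320.8446194521361 249.6763991752301 -0.035199665638357185 [[-0.015, -1.0, 0.016, -25.807], [-0.993, 0.013, -0.121, 570.514], [0.121, -0.017, -0.993, 1453.451], [0.0, 0.0, 0.0, 1.0]] 0.9959049479166666
side 43.53318669683644 321.5880137457853 234.59359439729792 0.002100260588343712 [[-0.858, -0.513, 0.008, 471.694], [-0.299, 0.488, -0.82, 260.419], [0.417, -0.707, -0.572, 1387.022], [0.0, 0.0, 0.0, 1.0]] 0.9959635416666667
```

View pics/top0.png

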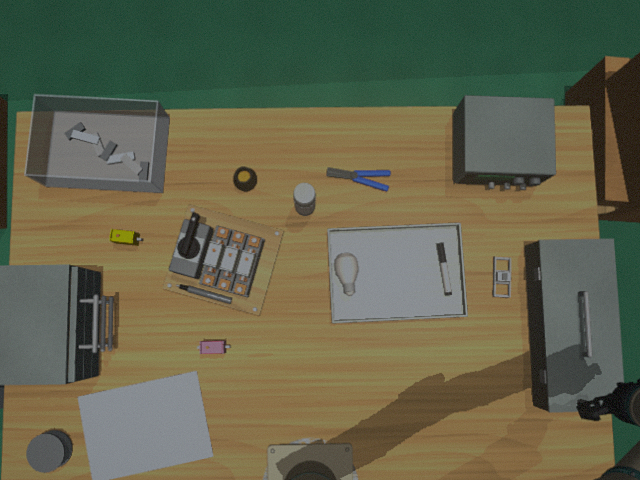

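View pics/side0.png

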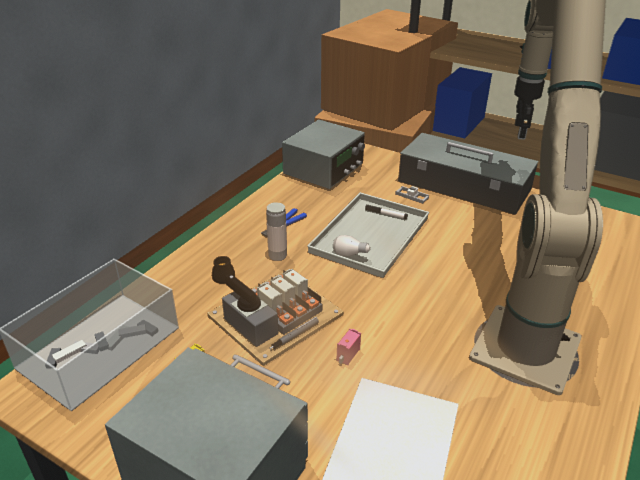

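The top view shows the isolator at about (224,262), with its lever at (190,235) and white fuses at (212,252), (228,258), (245,264). The tray is at (397,272), with the bulb at its left end (346,270) and the marker at its right end (444,268). Three things could be taken for a fuse: the white ones in the isolator, a yellow one at (125,237) and a pink one at (213,347). The white ones, between the copper jaws, match the description.

```bash
cat > m.py <<'E'
from h import *
import pickle
d=pickle.load(open("top.pkl","rb")); W=cloud(d); Z=W[...,2]; im=d["img"]
hsv=cv2.cvtColor(im,cv2.COLOR_RGB2HSV)
roi=np.zeros(Z.shape,bool); roi[200:325,155:290]=1
def comps(m,name,amin=25):
    n,l,s,c=cv2.connectedComponentsWithStats(m.astype(np.uint8),connectivity=4)
    for i in range(1,n):
        if s[i,4]<amin: continue
        P=W[l==i]; r=cv2.minAreaRect(P[:,:2].astype(np.float32))
        print(name,s[i,4],"px",c[i].round(),"z",np.nanmedian(P[:,2]).round(1),"mean",np.nanmean(P,0).round(1),"rect",np.round(r[0],1),np.round(r[1],1),round(r[2],1))
comps(roi&(Z>84)&(Z<98)&(hsv[...,1]<90)&(hsv[...,2]>90),"fuse")
comps(roi&(Z>112)&(Z<135),"lever")
comps(roi&(Z>72)&(Z<88),"module")
comps(roi&(Z>6),"board",500)
roi2=np.zeros(Z.shape,bool); roi2[210:335,315:480]=1
comps(roi2&(Z>17)&(Z<32),"rim")
comps(roi2&(Z>8),"intray",10)
print("table z",np.nanmedian(Z[330:345,300:400]),"floor z",np.nanmedian(Z[240:310,375:425]))
big=cv2.resize(im[195:330,150:480],None,fx=2.4,fy=2.4,interpolation=cv2.INTER_CUBIC)
cv2.imwrite("pics/crop1.png",cv2.cvtColor(big,cv2.COLOR_RGB2BGR))
E
python3 m.py
```

```text
fuse 255 px [212. 254.] z 88.1 mean [556.6 223.6  88.1] rect [557.1 223.7] [29.5 57. ] 74.2
fuse 267 px [228. 259.] z 88.2 mean [545.5 185.5  88.5] rect [546.2 185.5] [30.  56.9] 72.5
fuse 269 px [245. 263.] z 87.9 mean [534.2 146.9  88.1] rect [534.7 147.1] [29.6 56.8] 74.4
lever 336 px [190. 233.] z 123.2 mean [602.6 270.3 122.6] rect [603.5 271.2] [ 17.6 100.5] 73.6
module 968 px [189. 251.] z 79.8 mean [565.  279.7  79.9] rect [574.4 279.6] [ 67.9 130.4] 74.1
module 65 px [215. 246.] z 85.5 mean [574.9 216.8  84.9] rect [574.5 218.3] [28.3 19.3] 76.1
module 78 px [212. 260.] z 85.2 mean [542.7 225.1  84.7] rect [545.5 225.1] [29.8 29.7] 63.8
module 34 px [227. 257.] z 86.4 mean [549.3 189.8  85.8] rect [549.2 188.3] [12.5 28.7] 58.7
module 38 px [246. 254.] z 85.8 mean [555.3 144.   85.1] rect [553.8 142.2] [31.5 15.4] 79.1
module 50 px [232. 259.] z 85.4 mean [543.9 176.4  84.5] rect [543.4 176.5] [13.  30.4] 59.7
module 72 px [246. 264.] z 85.4 mean [531.2 144.   85. ] rect [531.8 143.5] [36.1 24.1] 30.8
board 8654 px [223. 259.] z 36.0 mean [548.4 203.9  44.3] rect [553.8 209.7] [253.8 223.9] 73.7
rim 1106 px [398. 272.] z 23.6 mean [ 513.1 -224.7   23.7] rect [ 514.7 -221. ] [236.  336.7] 1.8
rim 181 px [444. 267.] z 19.8 mean [ 525.6 -339.5   20.1] rect [ 525.6 -338.6] [112.   16.1] 7.6
intray 1302 px [400. 270.] z 23.1 mean [ 519.7 -230.6   22.1] rect [ 515.2 -222.9] [238.3 341.7] 1.5
intray 373 px [444. 269.] z 17.7 mean [ 521.  -339.    17.7] rect [ 522.4 -339.9] [133.8  19.4] 7.6
intray 738 px [346. 271.] z 54.4 mean [515.  -94.3  53.1] rect [ 512.7 -101.3] [102.4  62.6] 22.9
table z -0.4022646260908294 floor z 2.439514660875282
```

View pics/crop1.png

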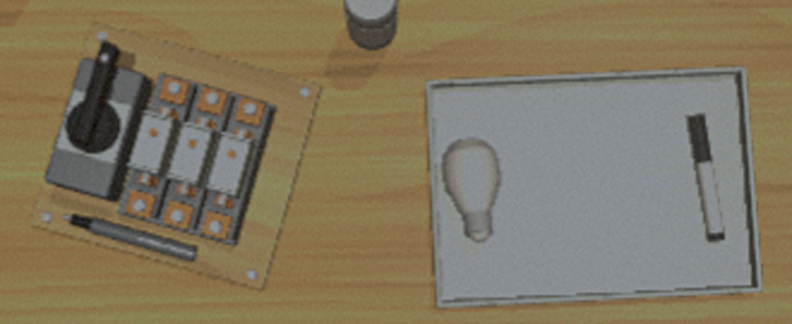

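The crop shows the three white fuses between copper jaws at crop (150,138), (190,150) and (232,165). The lever points away (on). The tray is clear between the bulb and the marker. The rectangles match the given sizes (57x30 fuses, 17x100 lever), so I measure isolator yaw -16.1°, origin (553,209.5), handle axis (574,282), and tray (515,-222) with yaw about +1.7°. Next I move above the start of the push.

>>> send_rows(
  series=[
    [0,[0.4,0.87,0.1],[0,0,0.66]],
    [0,[0.4,0.87,0],[0,0,0.66]],
    [0,[0.4,0.87,0],[0,0,0.66]],
    [0,[0.4,0.87,0],[0,0,0.66]],
    [0,[0.4,0.87,0],[0,0,0.66]],
    [0,[0.4,0.87,0],[0,0,0.66]],
    [0,[0.4,0.87,0],[0,0,0.66]],
    [0,[0.4,0.87,0],[0,0,0.66]],
  ],
)

```text
clock: 1.1
eef_pos: [425.0, -187.7, 254.3]
tool_rot: [3.141, -0.0, 0.828]
force: [0.5, -0.3, -0.4]
width: 0.3
gripper_force: 0.0
```

>>> send_rows(
  series=[
    [0,[0.4,0.87,0],[0,0,0.66]],
    [0,[0.4,0.87,0],[0,0,0.66]],
    [0,[0.4,0.87,0],[0,0,0.66]],
    [0,[0.4,0.87,0],[0,0,0.66]],
    [0,[0.4,0.87,0],[0,0,0.66]],
    [0,[0.4,0.87,0],[0,0,0.66]],
    [0,[0.4,0.87,0],[0,0,0.66]],
    [0,[0.4,0.87,0],[0,0,0.66]],
  ],
)

```text
clock: 2.1
eef_pos: [617.0, 229.7, 253.9]
tool_rot: [-3.141, 0.001, 1.289]
force: [0.6, -1.0, 0.6]
width: 0.0
gripper_force: 0.0
```

>>> send_rows(
  series=[
    [0,[0.0,0.0,-0.8],[0,0,0]],
    [0,[0,0,-0.8],[0,0,0]],
    [0,[0,0,-0.5],[0,0,0]],
    [0,[0,0,-0.2],[0,0,0]],
    [0,[0,0,0],[0,0,0]],
  ],
)

```text
clock: 2.72
eef_pos: [616.3, 228.1, 115.9]
tool_rot: [-3.141, 0.001, 1.287]
force: [0.5, 0.6, -0.1]
width: 0.1
gripper_force: 0.0
```

```bash
python3 - <<'E'
from h import *
d=grab("side");im=d["img"][220:380,180:370]; cv2.imwrite("pics/s1.png",cv2.cvtColor(cv2.resize(im,None,fx=3,fy=3),cv2.COLOR_RGB2BGR))
E
```

```text
(no output)
```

View pics/s1.png

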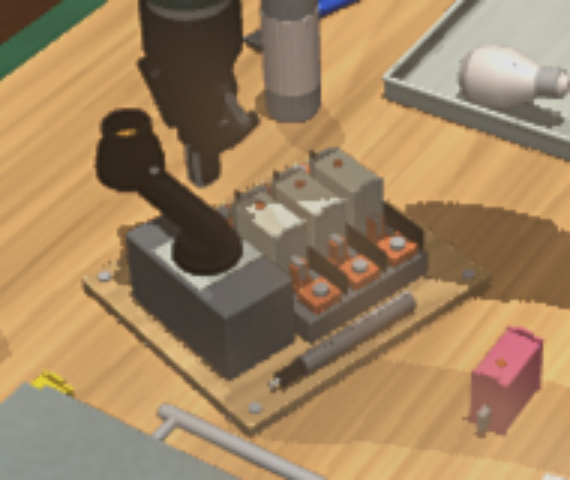

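Closed fingers sit to the right of the lever at crop (203,170), clear of fuse1. The lever knob is at (130,150). Now I push along the arc.

>>> send_rows(
  series=[
    [0,[0.12,0.3,0],[0,0,0]],
    [0,[0.09,0.25,0],[0,0,0]],
    [0,[0.09,0.25,0],[0,0,0]],
    [0,[0,0.14,0],[0,0,0]],
    [0,[0,0.13,0],[0,0,0]],
    [0,[-0.04,0.13,0],[0,0,0]],
    [0,[-0.04,0.13,0],[0,0,0]],
  ],
)

```text
clock: 3.65
eef_pos: [629.8, 309.8, 117.4]
tool_rot: [3.141, -0.002, 1.288]
force: [-0.1, 0.3, -0.4]
width: -0.3
gripper_force: 0.0
```

>>> send_rows(
  series=[
    [0,[-0.07,0.11,0],[0,0,0]],
    [0,[-0.07,0.11,0],[0,0,0]],
    [0,[-0.06,0.06,0],[0,0,0]],
    [0,[0,0,0],[0,0,0]],
    [0,[0,0,0],[0,0,0]],
  ],
)

```text
clock: 4.28
eef_pos: [618.0, 324.3, 116.3]
tool_rot: [3.141, 0.0, 1.287]
force: [-0.2, -0.6, -0.2]
width: -0.1
gripper_force: 0.0
```

```bash
python3 - <<'E'
from h import *
d=grab("side");im=d["img"][220:380,180:370]; cv2.imwrite("pics/s2.png",cv2.cvtColor(cv2.resize(im,None,fx=3,fy=3),cv2.COLOR_RGB2BGR))
E
```

```text
(no output)
```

View pics/s2.png

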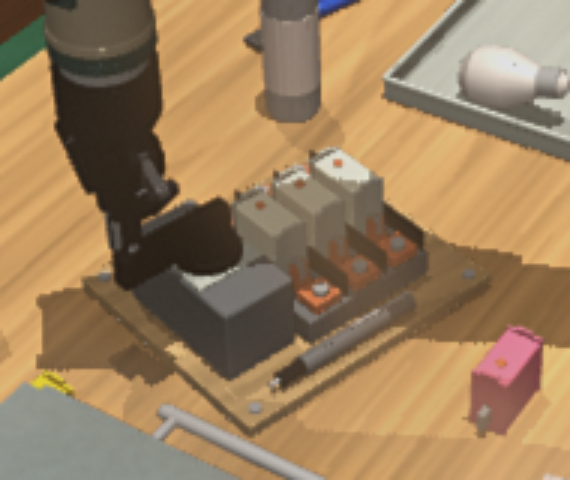

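The lever now points left (crop (175,250)), so it has snapped off. I retreat and go over fuse1, then check from the top.

>>> send_rows(
  series=[
    [0,[0.2,-0.1,0.3],[0,0,0]],
    [0,[0.0,0,0.8],[0,0,0]],
    [85,[-0.4,-0.5,0.3],[0,0,0]],
    [85,[-0.4,-0.5,0],[0,0,0]],
    [85,[-0.41,-0.57,0],[0,0,0]],
    [85,[0,0,0],[0,0,0]],
    [85,[0,0,0],[0,0,0]],
  ],
)

```text
clock: 5.2
eef_pos: [558.0, 225.0, 200.7]
tool_rot: [3.141, -0.002, 1.287]
force: [-0.8, 0.2, 1.3]
width: 85.0
gripper_force: 0.0
```

```bash
cat > w.py <<'E'
from h import *
# fuse tops seen from the wrist camera, and lever from top
d=grab("wrist"); W=cloud(d); Z=W[...,2]
hsv=cv2.cvtColor(d["img"],cv2.COLOR_RGB2HSV)
m=(abs(Z-90)<5).astype(np.uint8); m=cv2.morphologyEx(m,cv2.MORPH_OPEN,np.ones((3,3)))
n,l,s,c=cv2.connectedComponentsWithStats(m,connectivity=4)
for i in range(1,n):
    if s[i,4]>300:
        P=W[l==i]; r=cv2.minAreaRect(P[:,:2].astype(np.float32)); print("w",s[i,:4],np.nanmedian(P[:,2]).round(1),np.round(r[0],1),np.round(r[1],1),round(r[2],1))
save(d,"pics/w1.png")
t=grab("top"); W=cloud(t); m=np.zeros((480,640),bool); m[200:330,130:215]=1; m&=(W[...,2]>112)&(W[...,2]<130)
P=W[m]; print("lever",len(P), cv2.minAreaRect(P[:,:2].astype(np.float32)))
print(sensors.read_state()["eef_pos"])
E
python3 w.py
```

```text
w [274 109  29  79] 89.0 [559.2 285.8] [48.5 17.4] 74.1
w [331 109  28  78] 89.0 [593.9 276. ] [47.8 17. ] 73.6
w [274 217  85  43] 87.9 [559.7 223.7] [30. 57.] 73.9
w [275 272  82  40] 87.9 [548.3 185.2] [30.2 57.2] 73.5
w [277 322  78  38] 88.0 [537.  146.5] [31.1 57.2] 73.6
lever 0 ((0.0, 0.0), (0.0, 0.0), 0.0)
[557.87322201 225.82389797 200.44630978]
```

View pics/w1.png

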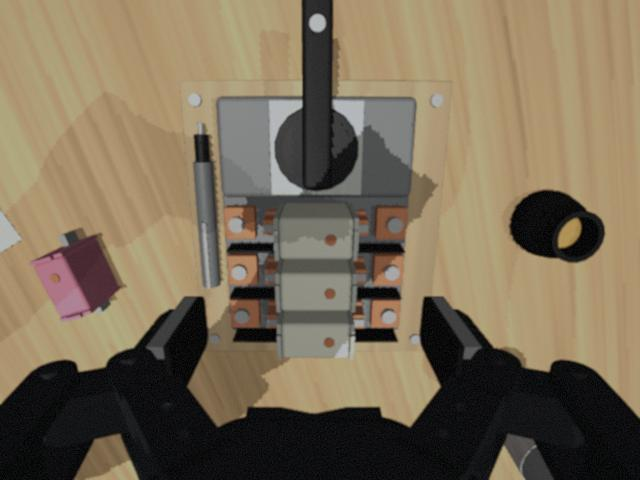

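The wrist view shows the lever fully off (upright bar, (317,95)) and the three fuses at (316,240), (316,292) and (316,341). Both views agree within about 2 mm. Now I grasp fuse1.

>>> send_rows(
  series=[
    [85,[0.01,-0.03,-0.7],[0,0,0]],
    [85,[0,0,-0.7],[0,0,0]],
    [85,[0,0,-0.4],[0,0,0]],
    [85,[0,0,-0.23],[0,0,0]],
    [85,[0,0,0],[0,0,0]],
    [30,[0,0,0],[0,0,0]],
    [30,[0,0,0],[0,0,0]],
    [30,[0,0,0],[0,0,0]],
  ],
)

```text
clock: 6.3
eef_pos: [558.9, 223.2, 80.1]
tool_rot: [3.139, -0.002, 1.287]
force: [-1.0, -0.9, 5.6]
width: 55.7
gripper_force: 65.4
```

>>> send_rows(
  series=[
    [30,[0,0,0.1],[0,0,0]],
    [30,[0,0,0.2],[0,0,0]],
    [30,[0,0,0.3],[0,0,0]],
    [30,[0,0,0.5],[0,0,0]],
    [30,[0,0,0.6],[0,0,0]],
    [30,[0,0,0.3],[0,0,0]],
    [30,[0,0,0],[0,0,0]],
  ],
)

```text
clock: 7.18
eef_pos: [558.6, 222.7, 200.9]
tool_rot: [3.138, -0.002, 1.287]
force: [-0.3, -0.3, -2.0]
width: 55.7
gripper_force: 64.8
```

```bash
python3 - <<'E'
from h import *
t=grab("side"); im=t["img"][190:360,180:410]; cv2.imwrite("pics/s3.png",cv2.cvtColor(cv2.resize(im,None,fx=3,fy=3),cv2.COLOR_RGB2BGR))
E
```

```text
(no output)
```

View pics/s3.png

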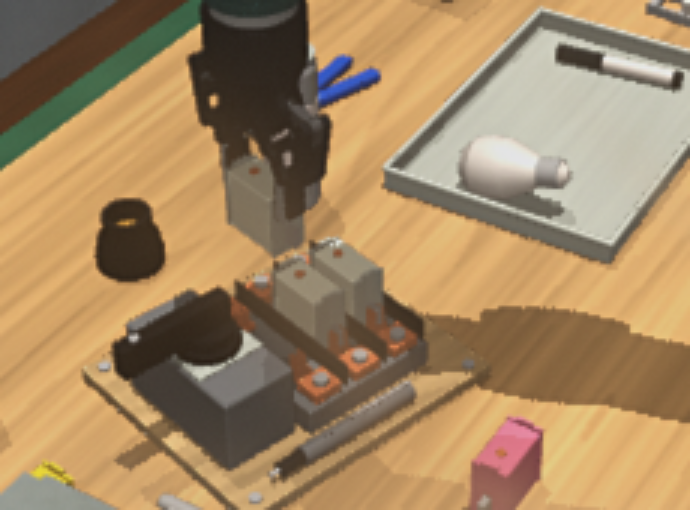

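Fuse1 is held level at crop (265,200), the other two fuses are still seated, and the lever is off. Now I carry fuse1 to the tray slot at about (513.5,-177).

>>> send_rows(
  series=[
    [30,[-0.09,-0.6,0],[0,0,0.4]],
    [30,[-0.09,-0.87,0],[0,0,0.5]],
    [30,[-0.09,-0.9,0],[0,0,0.5]],
    [30,[-0.09,-0.9,0],[0,0,0.5]],
    [30,[-0.09,-0.9,0],[0,0,0.5]],
    [30,[-0.1,-0.9,0],[0,0,0.5]],
    [30,[-0.1,-0.9,0],[0,0,0.4]],
    [30,[-0.1,-0.7,0],[0,0,0.29]],
  ],
)

```text
clock: 8.22
eef_pos: [511.0, -180.2, 197.4]
tool_rot: [-3.139, 0.0, 1.599]
force: [1.4, 0.5, -1.9]
width: 56.2
gripper_force: 64.8
```

>>> send_rows(
  series=[
    [30,[0,0,-0.6],[0,0,0]],
    [30,[0,0,-0.7],[0,0,0]],
    [30,[0,0,-0.6],[0,0,0]],
    [30,[0,0,-0.3],[0,0,0]],
    [30,[0,0,-0.1],[0,0,0]],
    [30,[0,0,0],[0,0,0]],
  ],
)

```text
clock: 8.98
eef_pos: [512.3, -177.3, 60.2]
tool_rot: [-3.14, -0.0, 1.601]
force: [-0.5, 0.3, -2.4]
width: 56.0
gripper_force: 64.7
```

>>> send_rows(
  series=[
    [30,[0,0,-0.13],[0,0,0]],
    [30,[0,0,-0.05],[0,0,0]],
    [30,[0,0,-0.02],[0,0,0]],
    [30,[0,0,0],[0,0,0]],
    [30,[0,0,0],[0,0,0]],
  ],
)

```text
clock: 9.6
eef_pos: [512.9, -177.4, 48.7]
tool_rot: [3.141, 0.0, 1.601]
force: [-0.6, 0.9, -3.2]
width: 56.0
gripper_force: 64.7
```

>>> send_rows(
  series=[
    [30,[0,0,-0.02],[0,0,0]],
    [30,[0,0,0],[0,0,0]],
    [30,[0,0,0],[0,0,0]],
  ],
)

```text
clock: 9.98
eef_pos: [512.7, -177.4, 47.3]
tool_rot: [-3.142, -0.0, 1.601]
force: [0.6, -0.4, -2.3]
width: 55.8
gripper_force: 64.7
```

>>> send_rows(
  series=[
    [30,[0,0,-0.02],[0,0,0]],
    [30,[0,0,0],[0,0,0]],
    [30,[0,0,0],[0,0,0]],
  ],
)

```text
clock: 10.35
eef_pos: [512.8, -177.5, 47.1]
tool_rot: [3.141, 0.001, 1.601]
force: [-2.9, 0.8, 6.9]
width: 56.0
gripper_force: 65.8
```

>>> send_rows(
  series=[
    [70,[0,0,0],[0,0,0]],
    [85,[0,0,0],[0,0,0]],
    [85,[0,0,0],[0,0,0]],
    [85,[0,0,0.5],[0,0,0]],
    [85,[0,0,0.9],[0,0,0]],
    [85,[0,0,0.9],[0,0,0]],
    [85,[0,0,0.25],[0,0,0]],
  ],
)

```text
clock: 11.22
eef_pos: [514.5, -177.7, 202.4]
tool_rot: [3.136, 0.002, 1.6]
force: [0.2, -0.5, -0.1]
width: 85.3
gripper_force: 0.0
```

>>> send_rows(
  series=[
    [85,[0.07,0.7,0],[0,0,-0.4]],
    [85,[0.07,0.8,0],[0,0,-0.5]],
    [85,[0.07,0.8,0],[0,0,-0.5]],
    [85,[0.07,0.8,0],[0,0,-0.5]],
    [85,[0.07,0.8,0],[0,0,-0.5]],
    [85,[0.07,0.8,0],[0,0,-0.5]],
    [85,[0.07,0.75,0],[0,0,-0.4]],
    [85,[0.08,0.6,0],[0,0,-0.3]],
  ],
)

```text
clock: 12.22
eef_pos: [546.1, 187.6, 198.0]
tool_rot: [-3.14, 0.001, 1.287]
force: [0.1, 0.1, 0.5]
width: 85.2
gripper_force: 0.0
```

>>> send_rows(
  series=[
    [85,[0,0,0],[0,0,0]],
    [85,[0,0,0],[0,0,0]],
  ],
)

```text
clock: 12.48
eef_pos: [546.4, 184.5, 198.1]
tool_rot: [-3.14, 0.002, 1.286]
force: [0.9, -0.9, -0.4]
width: 85.0
gripper_force: 0.0
```

```bash
python3 - <<'E'
from h import *
t=grab("top"); W=cloud(t); Z=W[...,2]; m=np.zeros(Z.shape,np.uint8); m[210:335,362:432]=1; m[Z<35]=0
P=W[m>0]; print("fuse1",len(P),np.nanmedian(P[:,2]),cv2.minAreaRect(P[:,:2].astype(np.float32)))
save(t,"pics/t2.png")
E
python3 w.py
```

```text
fuse1 355 54.21809639403939 ((469.9351806640625, -180.39761352539062), (143.984130859375, 28.02315902709961), 6.0657854080200195)
w [271  31  90  92] 89.0 [576.2 279.7] [51.2 53.4] 72.7
w [272 213  87  44] 87.9 [548.3 185.4] [30.1 57.1] 73.9
w [274 269  83  41] 87.9 [537.  146.8] [30.4 57.2] 73.6
lever 74 ((592.622802734375, 343.1697692871094), (28.13614845275879, 16.00843620300293), 74.1082992553711)
[546.89609427 183.83638694 198.76466513]
```

>>> send_rows(
  series=[
    [85,[0.01,0.02,-0.7],[0,0,0]],
    [85,[0,0,-0.7],[0,0,0]],
    [85,[0,0,-0.4],[0,0,0]],
    [85,[0,0,-0.18],[0,0,0]],
    [85,[0,0,0],[0,0,0]],
    [30,[0,0,0],[0,0,0]],
    [30,[0,0,0],[0,0,0]],
    [30,[0,0,0],[0,0,0]],
  ],
)

```text
clock: 13.62
eef_pos: [548.5, 187.0, 81.9]
tool_rot: [3.139, -0.001, 1.286]
force: [0.1, -1.0, 5.7]
width: 55.8
gripper_force: 65.0
```

>>> send_rows(
  series=[
    [30,[0,0,0.1],[0,0,0]],
    [30,[0,0,0.2],[0,0,0]],
    [30,[0,0,0.3],[0,0,0]],
    [30,[0,0,0.5],[0,0,0]],
    [30,[0,0,0.6],[0,0,0]],
    [30,[0,0,0.3],[0,0,0]],
    [30,[0,0,0],[0,0,0]],
  ],
)

```text
clock: 14.5
eef_pos: [548.5, 186.9, 202.8]
tool_rot: [3.138, -0.002, 1.286]
force: [0.0, -0.3, -2.0]
width: 56.0
gripper_force: 64.9
```

```bash
cat > t.py <<'E'
from h import *
t=grab("top"); W=cloud(t); Z=W[...,2]
m=np.zeros(Z.shape,np.uint8); m[210:335,362:432]=1; m[~((Z>48)&(Z<66))]=0; m=cv2.morphologyEx(m,cv2.MORPH_OPEN,np.ones((3,3)))
n,l,s,c=cv2.connectedComponentsWithStats(m,connectivity=4)
for i in range(1,n):
    if s[i,4]>60:
        P=W[l==i]; r=cv2.minAreaRect(P[:,:2].astype(np.float32)); print("tray fuse",s[i],np.nanmedian(P[:,2]).round(1),np.round(r[0],1),np.round(r[1],1),round(r[2],1))
m=np.zeros(Z.shape,bool); m[200:330,130:215]=1; m&=(Z>112)&(Z<130)
if m.sum(): print("lever",m.sum(),cv2.minAreaRect(W[m][:,:2].astype(np.float32)))
E
python3 t.py
```

```text
tray fuse [374 260  13  24 271] 54.3 [ 512.5 -176.1] [56.5 29.7] 1.6
lever 54 ((592.9146118164062, 346.43646240234375), (24.42584228515625, 15.047744750976562), 68.3832015991211)
```

>>> send_rows(
  series=[
    [30,[-0.07,-0.6,0],[0,0,0.4]],
    [30,[-0.07,-0.9,0],[0,0,0.5]],
    [30,[-0.07,-0.95,0],[0,0,0.5]],
    [30,[-0.07,-0.95,0],[0,0,0.5]],
    [30,[-0.07,-0.95,0],[0,0,0.5]],
    [30,[-0.07,-0.95,0],[0,0,0.5]],
    [30,[-0.08,-0.9,0],[0,0,0.4]],
    [30,[-0.08,-0.7,0],[0,0,0.3]],
  ],
)

```text
clock: 15.55
eef_pos: [511.1, -229.9, 199.2]
tool_rot: [-3.139, -0.0, 1.599]
force: [0.3, 0.3, -2.4]
width: 56.0
gripper_force: 64.8
```

>>> send_rows(
  series=[
    [30,[0,0,0],[0,0,0]],
    [30,[0,0,-0.6],[0,0,0]],
    [30,[0,0,-0.7],[0,0,0]],
    [30,[0,0,-0.6],[0,0,0]],
    [30,[0,0,-0.3],[0,0,0]],
    [30,[0,0,-0.1],[0,0,0]],
    [30,[0,0,0],[0,0,0]],
    [30,[0,0,0],[0,0,0]],
  ],
)

```text
clock: 16.55
eef_pos: [513.6, -227.4, 63.5]
tool_rot: [3.14, 0.001, 1.601]
force: [0.8, -0.6, -2.0]
width: 55.8
gripper_force: 64.8
```

>>> send_rows(
  series=[
    [30,[0,0,-0.13],[0,0,0]],
    [30,[0,0,-0.06],[0,0,0]],
    [30,[0,0,-0.04],[0,0,0]],
    [30,[0,0,0],[0,0,0]],
    [30,[0,0,0],[0,0,0]],
  ],
)

```text
clock: 17.18
eef_pos: [512.5, -227.2, 48.9]
tool_rot: [-3.141, 0.0, 1.601]
force: [-1.2, -0.0, 5.4]
width: 55.8
gripper_force: 65.6
```

>>> send_rows(
  series=[
    [30,[0,0,-0.02],[0,0,0]],
    [30,[0,0,0],[0,0,0]],
    [30,[0,0,0],[0,0,0]],
  ],
)

```text
clock: 17.55
eef_pos: [512.5, -227.3, 48.8]
tool_rot: [-3.141, 0.001, 1.6]
force: [-4.7, 1.1, 15.6]
width: 55.9
gripper_force: 66.8
```

>>> send_rows(
  series=[
    [70,[0,0,0],[0,0,0]],
    [85,[0,0,0],[0,0,0]],
    [85,[0,0,0],[0,0,0]],
    [85,[0,0,0.5],[0,0,0]],
    [85,[0,0,0.9],[0,0,0]],
    [85,[0,0,0.9],[0,0,0]],
    [85,[0,0,0.25],[0,0,0]],
  ],
)

```text
clock: 18.42
eef_pos: [514.6, -227.7, 203.6]
tool_rot: [3.136, 0.002, 1.6]
force: [0.6, -0.6, -0.0]
width: 85.1
gripper_force: 0.0
```

>>> send_rows(
  series=[
    [85,[0.04,0.7,0],[0,0,-0.4]],
    [85,[0.05,0.85,0],[0,0,-0.5]],
    [85,[0.05,0.85,0],[0,0,-0.5]],
    [85,[0.05,0.85,0],[0,0,-0.5]],
    [85,[0.05,0.85,0],[0,0,-0.5]],
    [85,[0.05,0.85,0],[0,0,-0.5]],
    [85,[0.05,0.75,0],[0,0,-0.4]],
    [85,[0.05,0.54,0],[0,0,-0.3]],
  ],
)

```text
clock: 19.42
eef_pos: [535.3, 149.6, 199.3]
tool_rot: [-3.14, 0.0, 1.288]
force: [1.0, -0.0, -1.0]
width: 85.0
gripper_force: 0.0
```

>>> send_rows(
  series=[
    [85,[0,0,0],[0,0,0]],
    [85,[0,0,0],[0,0,0]],
  ],
)

```text
clock: 19.68
eef_pos: [535.6, 146.1, 199.4]
tool_rot: [-3.14, 0.002, 1.286]
force: [-0.3, -0.3, -0.3]
width: 85.2
gripper_force: 0.0
```

```bash
python3 t.py; python3 w.py
```

```text
tray fuse [374 260  13  24 280] 54.6 [ 512.6 -175.8] [30.  56.7] 87.6
tray fuse [395 260  14  24 263] 54.3 [ 512.1 -228.1] [57.9 30.5] 3.6
lever 245 ((584.7171020507812, 315.3477478027344), (86.38742065429688, 16.279163360595703), 73.78601837158203)
w [269   0  92  54] 89.1 [572.7 268.6] [28.5 52.7] 73.8
w [272 213  86  44] 87.9 [537.  146.7] [30.4 57.1] 73.4
w [521 321  57  46] 90.0 [678.9  19.5] [50.8 20.3] 31.0
lever 254 ((584.437744140625, 315.32318115234375), (87.54591369628906, 16.44126319885254), 73.71967315673828)
[536.08227862 145.44857063 199.92859848]
```

Both tray fuses are square with about 52 mm between centres, and the lever is off. Next is fuse3.

>>> send_rows(
  series=[
    [85,[0,0.01,-0.7],[0,0,0]],
    [85,[0,0,-0.7],[0,0,0]],
    [85,[0,0,-0.4],[0,0,0]],
    [85,[0,0,-0.2],[0,0,0]],
    [85,[0,0,0],[0,0,0]],
    [30,[0,0,0],[0,0,0]],
    [30,[0,0,0],[0,0,0]],
    [30,[0,0,0],[0,0,0]],
  ],
)

```text
clock: 20.82
eef_pos: [537.0, 147.9, 81.8]
tool_rot: [3.139, -0.001, 1.286]
force: [0.6, -1.0, 5.0]
width: 55.6
gripper_force: 64.8
```

>>> send_rows(
  series=[
    [30,[0,0,0.1],[0,0,0]],
    [30,[0,0,0.2],[0,0,0]],
    [30,[0,0,0.3],[0,0,0]],
    [30,[0,0,0.5],[0,0,0]],
    [30,[0,0,0.6],[0,0,0]],
    [30,[0,0,0.3],[0,0,0]],
    [30,[0,0,0],[0,0,0]],
  ],
)

```text
clock: 21.7
eef_pos: [536.9, 147.8, 202.3]
tool_rot: [3.139, -0.002, 1.286]
force: [0.4, 0.2, -3.2]
width: 55.8
gripper_force: 64.9
```

>>> send_rows(
  series=[
    [30,[-0.04,-0.7,0],[0,0,0.4]],
    [30,[-0.05,-0.93,0],[0,0,0.5]],
    [30,[-0.05,-0.95,0],[0,0,0.5]],
    [30,[-0.05,-0.95,0],[0,0,0.5]],
    [30,[-0.05,-0.95,0],[0,0,0.5]],
    [30,[-0.05,-0.95,0],[0,0,0.5]],
    [30,[-0.05,-0.95,0],[0,0,0.4]],
    [30,[-0.04,-0.7,0],[0,0,0.3]],
  ],
)

```text
clock: 22.7
eef_pos: [511.5, -280.0, 199.1]
tool_rot: [-3.139, -0.0, 1.599]
force: [-0.2, 0.2, -1.2]
width: 55.9
gripper_force: 64.8
```

>>> send_rows(
  series=[
    [30,[0,0,0],[0,0,0]],
    [30,[0,0,-0.6],[0,0,0]],
    [30,[0,0,-0.7],[0,0,0]],
    [30,[0,0,-0.6],[0,0,0]],
    [30,[0,0,-0.3],[0,0,0]],
    [30,[0,0,-0.1],[0,0,0]],
    [30,[0,0,0],[0,0,0]],
    [30,[0,0,0],[0,0,0]],
  ],
)

```text
clock: 23.7
eef_pos: [514.2, -277.3, 63.6]
tool_rot: [3.14, 0.001, 1.6]
force: [0.1, 0.3, -1.2]
width: 55.9
gripper_force: 64.8
```

>>> send_rows(
  series=[
    [30,[0,0,-0.13],[0,0,0]],
    [30,[0,0,-0.06],[0,0,0]],
    [30,[0,0,-0.04],[0,0,0]],
    [30,[0,0,0],[0,0,0]],
    [30,[0,0,0],[0,0,0]],
  ],
)

```text
clock: 24.32
eef_pos: [513.1, -277.0, 48.8]
tool_rot: [-3.141, 0.0, 1.601]
force: [-2.1, 0.3, 4.6]
width: 55.7
gripper_force: 65.5
```

>>> send_rows(
  series=[
    [30,[0,0,-0.02],[0,0,0]],
    [30,[0,0,0],[0,0,0]],
    [30,[0,0,0],[0,0,0]],
  ],
)

```text
clock: 24.7
eef_pos: [513.1, -277.0, 48.8]
tool_rot: [-3.141, 0.001, 1.601]
force: [-5.1, 2.3, 14.4]
width: 56.0
gripper_force: 66.7
```

>>> send_rows(
  series=[
    [70,[0,0,0],[0,0,0]],
    [85,[0,0,0],[0,0,0]],
    [85,[0,0,0],[0,0,0]],
    [85,[0,0,0.5],[0,0,0]],
    [85,[0,0,0.9],[0,0,0]],
    [85,[0,0,0.9],[0,0,0]],
    [85,[0,0,0.4],[0,0,0]],
  ],
)

```text
clock: 25.58
eef_pos: [514.8, -277.4, 212.4]
tool_rot: [3.137, 0.002, 1.601]
force: [0.1, 1.3, -0.2]
width: 84.9
gripper_force: 0.0
```

>>> send_rows(
  series=[
    [85,[0,0.8,0],[0,0,0]],
    [85,[0,0.9,0],[0,0,0]],
    [85,[0,0.9,0],[0,0,0]],
    [85,[0,0.9,0],[0,0,0]],
    [85,[0,0.9,0],[0,0,0]],
    [85,[0,0.5,0],[0,0,0]],
    [85,[0,0,0],[0,0,0]],
    [85,[0,0,0],[0,0,0]],
  ],
)

```text
clock: 26.58
eef_pos: [513.3, 16.0, 209.1]
tool_rot: [-3.141, 0.001, 1.6]
force: [0.0, -0.8, 0.6]
width: 85.1
gripper_force: 0.0
```

```bash
python3 t.py; python3 - <<'E'
from h import *
t=grab("top"); im=t["img"][195:330,150:480]; cv2.imwrite("pics/fin.png",cv2.cvtColor(cv2.resize(im,None,fx=2.4,fy=2.4),cv2.COLOR_RGB2BGR))
E
```

```text
tray fuse [374 260  13  24 261] 54.9 [ 512.4 -175.8] [56.4 29.7] 0.5
tray fuse [396 260  13  24 273] 54.9 [ 511.9 -229. ] [30.1 56.7] 89.9
tray fuse [415 260  14  23 274] 54.6 [ 512.5 -277.5] [54.6 30.7] 1.1
lever 307 ((582.7244873046875, 308.6534423828125), (100.52741241455078, 16.30176544189453), 74.0575942993164)
```

View pics/fin.png

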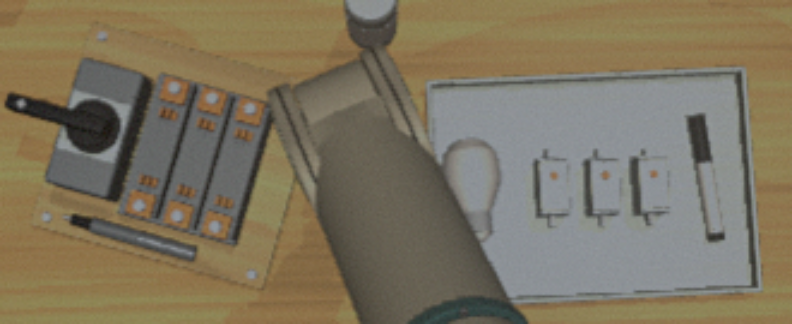

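The three fuses stand in the tray at crop (552,188), (604,188) and (652,185), the lever is off at (60,115), and the bulb, marker and tester are where they were. The centres are 53 and 48 mm apart, so I hand the job in.

```bash
python3 -c "
from cell import ctrl; print(ctrl.finish_job())"
```

```text
the job is handed in; nothing more can be done
None
```

The handle is off, and the three fuses stand upright and square in one row on the tray floor, in their original order with gaps of about 23 and 18 mm; the bulb, marker and tester look unmoved in the last picture, and the job is handed in (no verdict was returned).

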